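# Lock the long tooth away in the specimen case

### The arm

A 6-joint arm with a two-finger parallel gripper is mounted at the origin on the work surface. World frame = base frame: x ahead of the robot, y to its left, z up, the work surface at z = 0. Lengths are in m, angles in degrees, forces in N, time in s.
With the tool pointing down it reaches from about 0.4 to 0.825 m from the base axis. Payload 7 kg.
Tool frame: the origin (TCP) lies between the finger pads; the fingertips stand ctrl.nose_length ahead of it and the grasp point (between the pads) lies 2 mm behind it (ctrl.nose_length is the distance from the TCP to the fingertips, in m); z points along the fingers, y is the line along which they close (so a half turn about z gives the same grasp; the last joint's range is limited). The gripper opens to 88 mm and grips with 3 to 60 N. Pads are 19 mm wide; open, the fingers measure 130 mm over their backs; the gripper's body (78 mm by 193 mm) begins 47 mm behind the grasp point.
Start: joints at [-50.586, 20.546, 0.682, 0, -70.136, -16.507], TCP at [0.263, -0.622, 0.244] pointing down, gripper open.
Joint ranges: [-176.03, 176.03], [-82.01, 121.73], [-58.28, 71.71], [-173.87, 95.51], [-174.79, -0.11], [-173.66, 173.66]. Speed limits (degrees/s): [136.94, 136.94, 172.46, 180, 180, 180].

### API

Orientations are given as [roll, pitch, yaw] about the fixed x, y, z axes, in that order (R = Rz(yaw) Ry(pitch) Rx(roll)).
In Python, from plant import ctrl gives the robot as it stands.
- The arm moves only by the tool apply_moves, never from a script. Its argument "commands" is a list of rows, each a list of 3 entries, a list of its own where there are three numbers: the shift along the world's x, y, z in cm, then the turn about the world's z in rad, then the closure, from 0 (fully open) to 1 (shut). In form: [[[x, y, z], turn, jaw], ...]. A call has 1 to 20 rows; each row is the pose to reach, as a shift and turn from the pose commanded when the call began; what a row does not reach only later rows make up. A row lasts 1/12 s, in which the tool goes at most 41.7 mm and 7.16 degrees, less where a joint would pass 70% of its speed; a pose out of reach is approached as far as the arm can. A call with a gripper value outside its range is refused whole. The fingers move at their own pace and stop on an object; the grip force is fixed at half the most. Time passes only in rows, so rows that repeat a pose let the fingers close. It gives the time, the measured TCP pose, the force, the opening and the grip force at its end, in the units of the state.
- ctrl.get_obs(): the state, without advancing time (a new reading comes with each control period).
- ctrl.snapshot(name): name is "scene" or "top" or "wrist"; returns a dict with "img" (384x512x3 uint8, red, green, blue), "fx", "fy", "cx", "cy" (pixels), "T" (4x4, takes a point from camera to world coordinates). Camera axes: x right, y up, looking along -z (the intrinsics and any distortion apply to the point x, -y, -z); pixel columns grow to the right and rows downward; lengths in m; the calibration is good to about 2 mm. A picture is of the moment at which its call begins. There is no depth.
- ctrl.close_job(): hands the job in; it is judged then, once.
Trained networks look in a picture, given as the dict that the camera call returned (one of the last four; its "shot" number tells which), for a name from the list of things; names that differ only in an ending like _2 or _b are one class to them, and where a whole thing is asked for, a point or a joint stands for the part that bears it (a point fixed in the world has none). Each returns a list of dicts, best first, with "score" (0 to 1); they miss things now and then, are a little off and sometimes report something else, mostly with a low value. They report only what shows in the picture. A call takes as long as a camera call. They do not tell look-alikes from the thing itself.
- ctrl.search_frame(picture, target): "at" ([column, row] in pixels, amid what is visible of it).
- ctrl.spot_point(picture, target): "at" ([column, row] in pixels: a listed point, or the origin of a listed thing).
The state is a dict: "clock": time; "joint_pos": joint angles; "qvel": joint speeds; "tau": joint torques, N m; "tool_pos": TCP position; "orientation": TCP orientation; "force": force on the tool from outside, world axes, zero at the start; "moment": the same for the moment, N m; "opening": finger opening in m; "gripper_force": force on a finger pad.
Only numpy, scipy, OpenCV 4.12 (cv2) and the standard library are available. Lean on these libraries where they do the work, as an engineer would, in place of code of your own. Each camera call takes 0.05 s, during which the arm holds its last target. There are 200 camera calls.

### The job

Slide the cover of the grey specimen case open, lay the longer of the two metal-capped teeth inside the compartment, and slide the cover fully shut over it. Leave the shorter tooth where it lies.

Things in the scene. Friction and masses are not known exactly. Their poses are not given: they have to be found in the camera images.
- long_tooth: the longer of two curved ivory-coloured teeth, loose on its side on the table: 80 mm long, 17 mm thick at its middle, 8 mm at the tip, a steel cap on the thick end; about 40 g. Origin: on its underside below mid-length (8.5 mm under its centre line). x runs from cap to tip, z up; both ends bow 10 mm to +y. Grip it across y at the origin.
- short_tooth: the shorter tooth, the same look and thickness but 50 mm long, lying on the table; a bystander to be left alone. Origin and axes as for the long tooth.
- case: grey metal case fixed to the table, 131 mm (x) by 280 mm (y), its long side walls 50 mm high. Origin: centre of its underside, z up. Its -y half is an open-topped compartment, 115 mm (x) by 120 mm (y), centred at x = 0, y = -72 mm, floor 12 mm above the table; its +y half is a closed deck. A flat aluminium cover between the side walls slides along y.
- gate (a joint): opening of the cover in m along the case's +y: 0 = shut over the compartment, 0.125 = fully open, over the deck; 1.5 N friction and light drag, stays where left. Cover underside 42 mm, top 46 mm above the table; on it an upright black grip fin, 46 mm along case x, 14 mm along y, 46 to 88 mm above the table, centred at case x = 0, y = -0.073 + this value.
There are look-alikes about, which are no part of the job. Leave any black look-alike of the long_tooth alone.

How it is judged (in metres and radians):
On the way, in this order (a step that is already met when the one before it is completed fails the run):
1. the cover is slid open by more than 50 mm (value of joint gate above 0.05 m), for 0.1 s.
2. the long tooth is in the compartment (x of long_tooth in the frame of case between -0.055 and 0.055 m and y of long_tooth in the frame of case between -0.13 and -0.014 m and z of long_tooth in the frame of case between 0 and 0.026 m), for 0.2 s.
At the end, for the whole second after the job is handed in: The long tooth lies at rest in the compartment (its origin within the compartment's walls and less than 26 mm above the table) and the cover is shut to within 8 mm (all of step 2 and value of joint gate below 0.008 m and linear speed of long_tooth below 0.02 m/s); the robot touches nothing.
It fails at once if the short tooth is moved by more than 25 mm (distance of short_tooth from where it was at the start of the episode above 0.025 m).
It also fails if it takes over 64 s, if anything falls off the work surface, if the arm or the gripper's body presses on something with over 40 N, if the wrist force passes 120 N, or if a joint passes its speed limit or range.

## Working session

There is one attempt and no reset: what is moved stays moved. The work goes in short steps, Python scripts to look and compute and a tool call to move; the robot and the scene stay as the last step left them, time stands still between calls to the robot, and variables do not carry over. Pictures are saved under pics/ and viewed, at most 10 in all, crops included, and the job is handed in when it is done.

Besides the shell and the picture viewer there is one more tool, called after "Emit:" in YAML: its name, and indented under it one key for each argument. apply_moves: Moves the arm, as the interface text tells. Its arguments: {"type":"object","properties":{"commands":{"type":"array"}},"required":["commands"]}

```bash
mkdir -p pics
cat > h.py <<'E'
import numpy as np, cv2
from plant import ctrl
def ray(s,px,z):
    T=np.array(s["T"]); d=np.array([(px[0]-s["cx"])/s["fx"],-(px[1]-s["cy"])/s["fy"],-1.])
    w=T[:3,:3]@d; o=T[:3,3]; return o+w*(z-o[2])/w[2]
def proj(s,p):
    T=np.array(s["T"]); c=T[:3,:3].T@(np.array(p)-T[:3,3]); return [s["cx"]+s["fx"]*c[0]/-c[2], s["cy"]-s["fy"]*c[1]/-c[2]]
def save(s,n): cv2.imwrite("pics/"+n,s["img"][:,:,::-1])
E
python3 - <<'E'
from h import *
ims=[]
for n in("top","scene"):
    s=ctrl.snapshot(n); ims.append(s["img"])
    print(n,{k:v for k,v in s.items() if k!="img"})
    for t in("long_tooth","short_tooth","case","gate"):
        for f in(ctrl.search_frame,ctrl.spot_point):
            for r in f(s,t)[:4]: print(t,f.__name__,r, np.round(ray(s,r["at"],.0085 if 'tooth' in t else 0),3))
im=np.hstack(ims); save({"img":ims[0]},"top.png"); save({"img":ims[1]},"scene.png")
print(ctrl.nose_length,ctrl.get_obs())
E
```

```text
top {'fx': 420.2078153777313, 'fy': 420.2078153777313, 'cx': 257.0877238818917, 'cy': 191.7572109362582, 'T': array([[ 0.0122373 ,  0.9888498 , -0.14841268,  0.35995451],
       [-0.99978402,  0.01459338,  0.01479661, -0.06304132],
       [ 0.01679746,  0.14819955,  0.98881481,  0.85462079],
       [ 0.        ,  0.        ,  0.        ,  1.        ]]), 'shot': 1}
long_tooth call {'at': [362.3, 221.8], 'score': 0.83} [ 0.429 -0.289  0.008]
long_tooth call {'at': [297.9, 210.5], 'score': 0.62} [ 0.45  -0.159  0.008]
long_tooth call {'at': [329.6, 275.2], 'score': 0.57} [ 0.322 -0.222  0.008]
long_tooth call {'at': [360.7, 224.8], 'score': 0.89} [ 0.423 -0.286  0.008]
long_tooth call {'at': [334.4, 273.2], 'score': 0.87} [ 0.326 -0.231  0.008]
long_tooth call {'at': [299.9, 207.8], 'score': 0.75} [ 0.455 -0.163  0.008]
short_tooth call {'at': [296.7, 127.6], 'score': 0.72} [ 0.624 -0.157  0.008]
short_tooth call {'at': [296.5, 126.7], 'score': 0.45} [ 0.626 -0.156  0.008]
case call {'at': [155.1, 180.7], 'score': 0.71} [0.508 0.134 0.   ]
case call {'at': [160.3, 180.6], 'score': 0.62} [0.508 0.124 0.   ]
gate call {'at': [184.5, 188.1], 'score': 0.65} [0.494 0.073 0.   ]
gate call {'at': [297.5, 210.2], 'score': 0.16} [ 0.451 -0.159  0.   ]Traceback (most recent call last):
  File "<stdin>", line 8, in <module>
ValueError: it knows: case, long_tooth, short_tooth
```

Run:
```python
from h import *
s=ctrl.snapshot("top"); save({"img":cv2.resize(s["img"],(800,600),interpolation=cv2.INTER_CUBIC)},"top.png"); np.savez("top.npz",**s)
s=ctrl.snapshot("scene"); save(s,"scene.png"); np.savez("scene.npz",**s)
for t in("long_tooth","short_tooth","case"):
    for r in ctrl.spot_point(s,t)[:4]: print(t,r, np.round(ray(s,r["at"],.0085 if 'tooth' in t else 0),3))
o=ctrl.get_obs();print(ctrl.nose_length,o["clock"],o["orientation"],o["tool_pos"])
```

```text
long_tooth {'at': [150.4, 182.1], 'score': 0.78} [ 0.323 -0.229  0.009]
long_tooth {'at': [204.7, 214.3], 'score': 0.74} [ 0.458 -0.162  0.009]
long_tooth {'at': [133.1, 223.8], 'score': 0.56} [ 0.435 -0.282  0.009]
short_tooth {'at': [239.5, 286.8], 'score': 0.55} [ 0.638 -0.166  0.009]
0.017 0.65 [-1.79997456e+02  8.01317336e-04 -1.57095532e+02] [ 0.26267998 -0.62175728  0.24360495]
```

View pics/top.png

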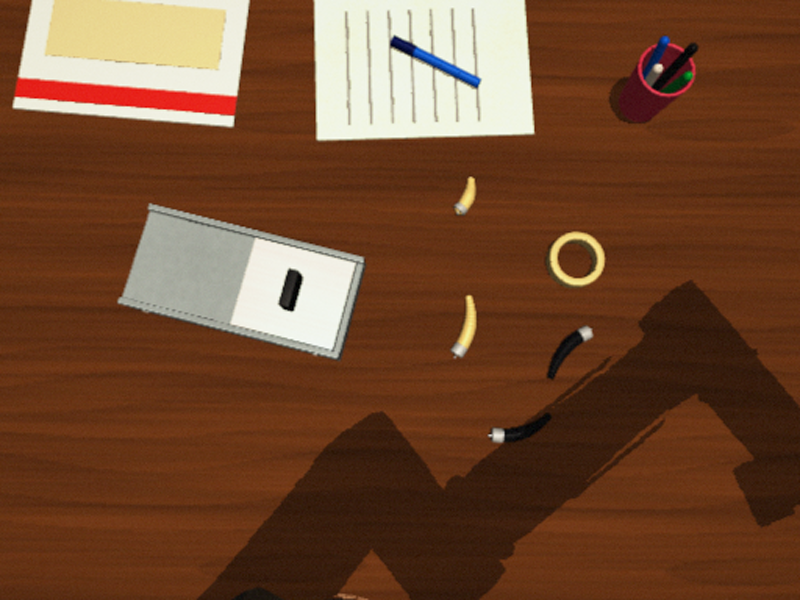

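View pics/scene.png

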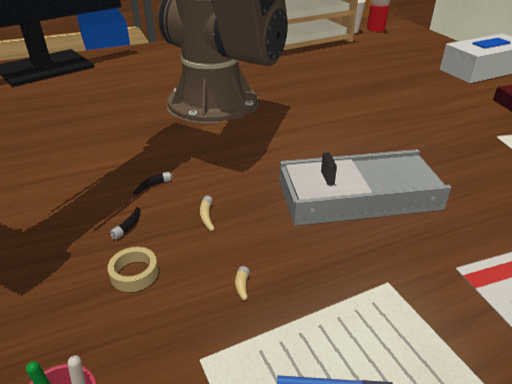

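The top view (scaled 800x600) shows these candidates for the long tooth:
- Ivory tooth at (465,327), about twice the length of the next one.
- Shorter ivory tooth at (466,195).
- Black look-alikes at (570,352) and (518,430).

I choose the ivory one at (465,327). The case sits at (240,280), with its cover shut on the right and the fin at (290,290).

Run:
```python
from h import *
s=dict(np.load("top.npz")); k=.64
P=[ray(s,(k*a,k*b),.05)[:2] for a,b in((150,206),(120,301),(363,259),(338,357))]
print(np.round(P,3)); c=np.mean(P,0); u=(P[0]+P[1]-P[2]-P[3]); print("c",c,"y-axis ang",np.degrees(np.arctan2(u[1],u[0])), np.linalg.norm(u)/2, np.linalg.norm(P[0]-P[1]))
print("fin", ray(s,(k*290,k*290),.075))
im=s["img"].astype(int)
for n,(x,y) in dict(long=(298,209),short=(298,125)).items():
    w=im[y-26:y+26,x-20:x+20]; m=((w[:,:,1]>110)).astype(np.uint8)
    ys,xs=np.nonzero(m); pts=np.array([ray(s,(a+x-20,b+y-26),.0085)[:2] for a,b in zip(xs,ys)])
    r=cv2.minAreaRect((pts*1000).astype(np.float32)); print(n,r,len(pts))
    for f in(np.argmin,np.argmax): print(pts[f(pts[:,0])])
cr=np.hstack([cv2.resize(s["img"][80:240,260:400],(560,600)[::1] if 0 else (525,600),interpolation=cv2.INTER_CUBIC)]); save({"img":cr},"crop.png")
```

```text
[[ 0.595  0.243]
 [ 0.474  0.271]
 [ 0.531 -0.026]
 [ 0.409  0.002]]
c [0.50226867 0.12254885] y-axis ang 76.53499224973814 0.27694761460387907 0.12451417051634724
fin [0.48666361 0.05948011 0.075     ]
long ((452.7563781738281, -159.9623565673828), (21.978097915649414, 82.34358978271484), 74.83195495605469) 281
[ 0.41418816 -0.1448765 ]
[ 0.49396604 -0.16530445]
short ((628.7553100585938, -161.0697479248047), (19.13070297241211, 52.590599060058594), 65.67410278320312) 164
[ 0.60535694 -0.14899414]
[ 0.65545905 -0.16583379]
```

View pics/crop.png

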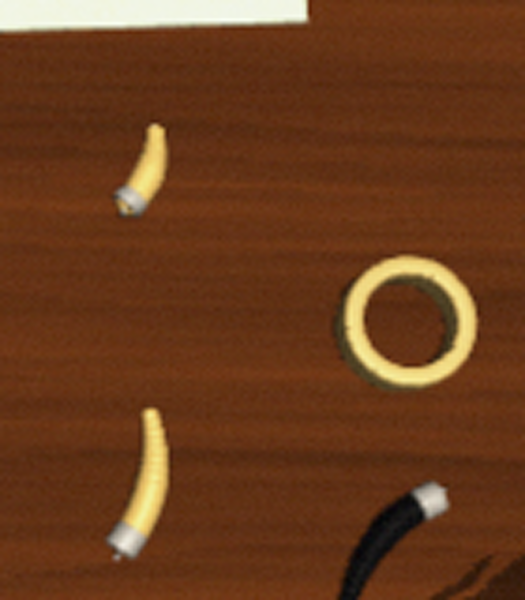

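The crop confirms it: long ivory tooth at (145,480), shorter one at (145,165), the black one excluded. Next I go above the fin, with the jaws turned along case y.

Emit:
apply_moves:
  commands:
    - [[22.3,67.5,-3],-0.635,0]
    - [[22.3,67.5,-3],-0.635,0]
    - [[22.3,67.5,-3],-0.635,0]
    - [[22.3,67.5,-3],-0.635,0]
    - [[22.3,67.5,-3],-0.635,0]
    - [[22.3,67.5,-3],-0.635,0]
    - [[22.3,67.5,-3],-0.635,0]
    - [[22.3,67.5,-3],-0.635,0]
    - [[22.3,67.5,-3],-0.635,0]
    - [[22.3,67.5,-3],-0.635,0]
    - [[22.3,67.5,-3],-0.635,0]
    - [[22.3,67.5,-3],-0.635,0]
    - [[22.3,67.5,-3],-0.635,0]
    - [[22.3,67.5,-3],-0.635,0]
    - [[22.3,67.5,-3],-0.635,0]
    - [[22.3,67.5,-3],-0.635,0]
    - [[22.3,67.5,-3],-0.635,0]
    - [[22.3,67.5,-3],-0.635,0]
    - [[22.3,67.5,-3],-0.635,0]
    - [[22.3,67.5,-3],-0.635,0]

```text
clock: 2.32
tool_pos: [0.4856, 0.054, 0.2133]
orientation: [-180.0, -0.0, 166.6]
force: [-0.4, -0.9, -0.4]
opening: 0.0877
gripper_force: 0.0
```

Run:
```python
from h import *
s=ctrl.snapshot("wrist"); im=s["img"].copy()
o=ctrl.get_obs(); print(o["clock"],o["tool_pos"],o["orientation"],o["opening"])
np.savez("w1.npz",**s)
def draw(c,yaw):
    a=np.radians(yaw);R=np.array([[np.cos(a),-np.sin(a)],[np.sin(a),np.cos(a)]])
    def L(pts,col):
        q=np.array([proj(s,[*(np.array(c)+R@np.array(p[:2])),p[2]]) for p in pts],int); cv2.polylines(im,[q],True,col,1)
    L([(-.0655,-.14,.05),(.0655,-.14,.05),(.0655,.14,.05),(-.0655,.14,.05)],(255,0,0))
    L([(-.023,-.08,.088),(.023,-.08,.088),(.023,-.066,.088),(-.023,-.066,.088)],(0,255,0))
draw((.502,.1225),-13.5)
save({"img":cv2.resize(im,(800,600))},"w1.png")
```

```text
2.3667 [0.48541476 0.05316507 0.21344806] [-1.79983281e+02 -2.23431249e-02  1.66562846e+02] 0.08721448907391777
```

View pics/w1.png

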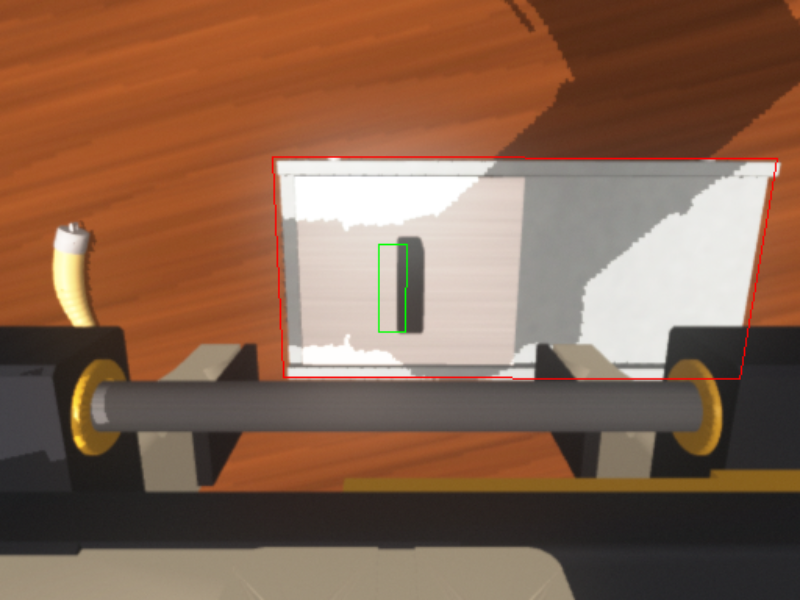

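The predicted case outline matches the walls. The fin sits at about (410,285), roughly 8 mm to +y of its shut position, consistent with the top view. I go down and grip it.

Emit:
apply_moves:
  commands:
    - [[0.1,0.65,-4],0,0]
    - [[0.1,0.65,-8],0,0]
    - [[0.1,0.65,-11],0,0]
    - [[0.1,0.65,-13],0,0]
    - [[0.1,0.65,-14.1],0,0]
    - [[0.1,0.65,-14.1],0,0]
    - [[0.1,0.65,-14.1],0,0]
    - [[0.1,0.65,-14.1],0,1]
    - [[0.1,0.65,-14.1],0,1]
    - [[0.1,0.65,-14.1],0,1]
    - [[0.1,0.65,-14.1],0,1]
    - [[0.1,0.65,-14.1],0,1]
    - [[0.1,0.65,-14.1],0,1]
    - [[0.1,0.65,-14.1],0,1]
    - [[0.1,0.65,-14.1],0,1]
    - [[0.1,0.65,-14.1],0,1]

```text
clock: 3.7
tool_pos: [0.4867, 0.0598, 0.0725]
orientation: [-180.0, -0.0, 166.5]
force: [-0.2, 0.1, 0.2]
opening: 0.0332
gripper_force: 0.0
```

Emit:
apply_moves:
  commands:
    - [[0,0,0],0,1]
    - [[0,0,0],0,1]
    - [[0,0,0],0,1]
    - [[0,0,0],0,1]
    - [[0,0,0],0,1]
    - [[0,0,0],0,1]
    - [[0.2,1,0],0,1]
    - [[0.5,2,0],0,1]
    - [[0.95,4,0],0,1]
    - [[1.45,6,0],0,1]
    - [[1.9,8,0],0,1]
    - [[2.3,9.6,0],0,1]
    - [[2.5,10.4,0],0,1]
    - [[2.55,10.7,0],0,1]
    - [[2.55,10.7,0],0,1]
    - [[2.55,10.7,0],0,1]

```text
clock: 5.03
tool_pos: [0.5125, 0.1669, 0.0725]
orientation: [180.0, 0.0, 166.5]
force: [2.2, -0.6, -3.1]
opening: 0.0139
gripper_force: 30.0
```

Emit:
apply_moves:
  commands:
    - [[2,0,0],0,0]

```text
clock: 5.12
tool_pos: [0.5291, 0.1654, 0.0724]
orientation: [-179.9, -0.2, 166.5]
force: [-2.7, -1.7, 0.2]
opening: 0.0168
gripper_force: 0.9
```

That row carried a 2 cm x shift I did not intend. The fingers only slid along the fin with low force, so no harm was done. Continuing: open, lift, and go above the tooth.

Emit:
apply_moves:
  commands:
    - [[0,0,0],0,0]
    - [[0,0,0],0,0]
    - [[0,0,0],0,0]
    - [[0,0,4],0,0]
    - [[0,0,8],0,0]
    - [[0,0,12],0,0]
    - [[-7.6,-33.2,13],0,0]
    - [[-7.6,-33.2,13],0,0]
    - [[-7.6,-33.2,13],0,0]
    - [[-7.6,-33.2,13],0,0]
    - [[-7.6,-33.2,13],0,0]
    - [[-7.6,-33.2,13],0,0]
    - [[-7.6,-33.2,13],0,0]
    - [[-7.6,-33.2,13],0,0]
    - [[-7.6,-33.2,13],0,0]
    - [[-7.6,-33.2,13],0,0]
    - [[-7.6,-33.2,13],0,0]
    - [[-7.6,-33.2,13],0,0]

```text
clock: 6.62
tool_pos: [0.456, -0.1647, 0.2025]
orientation: [180.0, 0.0, 166.5]
force: [0.9, 0.2, -0.6]
opening: 0.0879
gripper_force: 0.0
```

Run:
```python
from h import *
s=ctrl.snapshot("wrist"); im=s["img"].copy()
o=ctrl.get_obs(); print(o["clock"],o["tool_pos"],o["orientation"])
for r in ctrl.spot_point(s,"long_tooth")[:3]: print(r,ray(s,r["at"],.0085))
p=[(.414,-.145),(.456,-.165),(.494,-.165)]
for q in p: cv2.circle(im,tuple(int(v) for v in proj(s,[*q,.0085])),2,(255,0,0),1)
t=ctrl.snapshot("top"); np.savez("w2.npz",**s)
save({"img":np.hstack([im[:,:],t["img"][100:260,60:260].repeat(2,0).repeat(2,1)[:320] if 0 else cv2.resize(t["img"][100:260,60:260],(280,384))])},"w2.png")
```

```text
6.6667 [ 0.45621902 -0.16441953  0.20254473] [1.79989515e+02 1.16584002e-03 1.66578428e+02]
{'at': [253.5, 164.1], 'score': 0.91} [ 0.4517968  -0.16425199  0.0085    ]
{'at': [154.0, 41.2], 'score': 0.68} [ 0.31980423 -0.22611751  0.0085    ]
{'at': [130.5, 164.6], 'score': 0.64} [ 0.42375389 -0.28366317  0.0085    ]
```

View pics/w2.png

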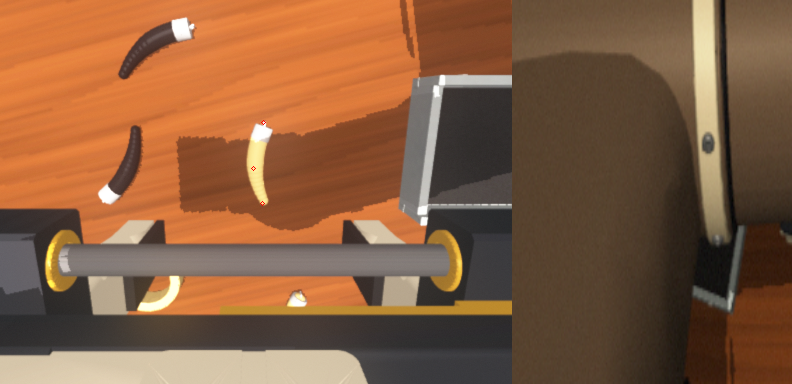

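The tooth lies at (256,165), vertical in the image, so the jaws are aligned with it. The compartment at the right is open. Descend and grip.

Emit:
apply_moves:
  commands:
    - [[-0.3,0.1,-4],0,0]
    - [[-0.3,0.1,-8],0,0]
    - [[-0.3,0.1,-12],0,0]
    - [[-0.3,0.1,-15],0,0]
    - [[-0.3,0.1,-17],0,0]
    - [[-0.3,0.1,-18],0,0]
    - [[-0.3,0.1,-18.4],0,0]
    - [[-0.3,0.1,-18.4],0,0]
    - [[-0.3,0.1,-18.4],0,1]
    - [[-0.3,0.1,-18.4],0,1]
    - [[-0.3,0.1,-18.4],0,1]
    - [[-0.3,0.1,-18.4],0,1]
    - [[-0.3,0.1,-18.4],0,1]
    - [[-0.3,0.1,-18.4],0,1]
    - [[-0.3,0.1,-18.4],0,1]
    - [[-0.3,0.1,-18.4],0,1]
    - [[-0.3,0.1,-18.4],0,1]
    - [[-0.3,0.1,-18.4],0,1]
    - [[-0.3,0.1,-18.4],0,1]
    - [[-0.3,0.1,-18.4],0,1]

```text
clock: 8.43
tool_pos: [0.4532, -0.1643, 0.0186]
orientation: [180.0, 0.0, 166.5]
force: [0.1, 0.6, 1.0]
opening: 0.016
gripper_force: 30.0
```

Emit:
apply_moves:
  commands:
    - [[0,0,0],0,1]
    - [[0,0,0],0,1]
    - [[0,0,0],0,1]
    - [[0,0,1],0,1]
    - [[0,0,3],0,1]
    - [[0,0,6],0,1]
    - [[0,0,9],0,1]
    - [[0,0,11],0,1]
    - [[0,0,11],0,1]
    - [[0,0,11],0,1]

```text
clock: 9.27
tool_pos: [0.4538, -0.1642, 0.1296]
orientation: [179.9, 0.2, 166.5]
force: [0.4, 0.2, -0.7]
opening: 0.016
gripper_force: 30.0
```

Emit:
apply_moves:
  commands:
    - [[0.4,3,0],0,1]
    - [[0.9,6,0],0,1]
    - [[1.4,10,0],0,1]
    - [[2,14,0],0,1]
    - [[2.6,18,0],0,1]
    - [[3.1,21.4,0],0,1]
    - [[3.1,21.4,0],0,1]
    - [[3.1,21.4,0],0,1]
    - [[3.1,21.4,-3],0,1]
    - [[3.1,21.4,-6],0,1]
    - [[3.1,21.4,-8],0,1]
    - [[3.1,21.4,-9],0,1]
    - [[3.1,21.4,-9.6],0,1]
    - [[3.1,21.4,-9.6],0,1]
    - [[3.1,21.4,-9.6],0,1]

```text
clock: 10.52
tool_pos: [0.4837, 0.0488, 0.032]
orientation: [-179.9, -0.1, 166.5]
force: [0.8, 0.2, -0.6]
opening: 0.0159
gripper_force: 30.0
```

Emit:
apply_moves:
  commands:
    - [[0,0,0],0,0.6]
    - [[0,0,0],0,0.55]
    - [[0,0,0],0,0.55]
    - [[0,0,0],0,0.55]
    - [[0,0,0],0,0.55]
    - [[0,0,2],0,0.55]
    - [[0,0,5],0,0.55]
    - [[0,0,9],0,0.55]
    - [[0,0,13],0,0.55]
    - [[0,0,17],0,0.55]
    - [[0,0,17],0,0.55]
    - [[0,0,17],0,0.55]

```text
clock: 11.52
tool_pos: [0.4855, 0.0504, 0.2054]
orientation: [179.8, 0.3, 166.5]
force: [0.6, -0.7, -0.6]
opening: 0.0397
gripper_force: 0.0
```

Run:
```python
from h import *
s=ctrl.snapshot("wrist"); im=s["img"].copy()
o=ctrl.get_obs(); print(o["clock"],o["tool_pos"],o["opening"])
for r in ctrl.spot_point(s,"long_tooth")[:2]: print(r,ray(s,r["at"],.0205))
save(s,"w3.png")
```

```text
11.5667 [0.48427644 0.04994876 0.20347005] 0.039473715924263506
{'at': [250.6, 166.7], 'score': 0.87} [0.48241287 0.048452   0.0205    ]
```

View pics/w3.png

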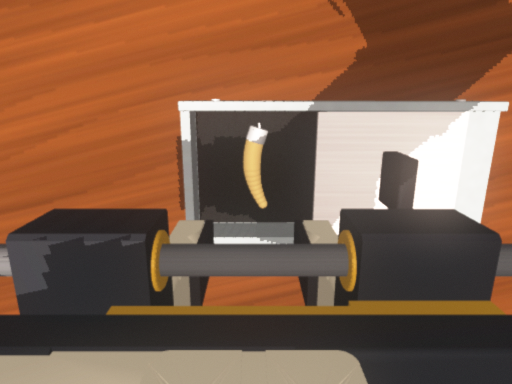

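The tooth lies flat in the compartment at (255,165), and the fin stands at about (395,180). I go back to the fin.

Emit:
apply_moves:
  commands:
    - [[1,4,0],0,0.4]
    - [[2,8,0],0,0.4]
    - [[2.8,11.7,0],0,0.4]
    - [[2.8,11.7,0],0,0.4]
    - [[2.8,11.7,0],0,0.4]
    - [[2.8,11.7,-4],0,0.4]
    - [[2.8,11.7,-8],0,0.4]
    - [[2.8,11.7,-11],0,0.4]
    - [[2.8,11.7,-13],0,0.4]
    - [[2.8,11.7,-13],0,0.4]
    - [[2.8,11.7,-13],0,1]
    - [[2.8,11.7,-13],0,1]
    - [[2.8,11.7,-13],0,1]
    - [[2.8,11.7,-13],0,1]
    - [[2.8,11.7,-13],0,1]
    - [[2.8,11.7,-13],0,1]
    - [[2.8,11.7,-13],0,1]
    - [[2.8,11.7,-13],0,1]
    - [[2.8,11.7,-13],0,1]

```text
clock: 13.2
tool_pos: [0.5126, 0.1671, 0.0733]
orientation: [180.0, 0.0, 166.5]
force: [-1.3, 1.4, 7.5]
opening: 0.014
gripper_force: 30.0
```

Emit:
apply_moves:
  commands:
    - [[-0.2,-1,0],0,1]
    - [[-0.6,-2.5,0],0,1]
    - [[-1,-4.2,0],0,1]
    - [[-1.4,-6,0],0,1]
    - [[-1.9,-7.8,0],0,1]
    - [[-2.2,-9.2,0],0,1]
    - [[-2.4,-10.2,0],0,1]
    - [[-2.6,-10.7,0],0,1]
    - [[-2.65,-10.9,0],0,1]
    - [[-2.65,-11,0],0,1]
    - [[-2.65,-11,0],0,1]

```text
clock: 14.12
tool_pos: [0.486, 0.0565, 0.0733]
orientation: [180.0, 0.0, 166.5]
force: [-2.2, -0.6, 10.2]
opening: 0.0137
gripper_force: 30.0
```

Emit:
apply_moves:
  commands:
    - [[-0.05,-0.1,0],0,1]
    - [[-0.05,-0.2,0],0,1]
    - [[-0.1,-0.3,0],0,1]
    - [[-0.1,-0.4,0],0,1]
    - [[-0.1,-0.4,0],0,1]

```text
clock: 14.53
tool_pos: [0.4854, 0.054, 0.0733]
orientation: [179.9, 0.1, 166.5]
force: [-4.5, 7.8, 9.2]
opening: 0.014
gripper_force: 30.0
```

Emit:
apply_moves:
  commands:
    - [[-0.05,-0.1,0],0,1]
    - [[-0.05,-0.2,0],0,1]
    - [[-0.05,-0.2,0],0,1]

```text
clock: 14.78
tool_pos: [0.4855, 0.0539, 0.0733]
orientation: [179.7, 0.1, 166.5]
force: [-5.8, 19.1, 6.8]
opening: 0.0139
gripper_force: 30.0
```

Hard stop reached at 19 N with no further motion. I ease back, release and retreat.

Emit:
apply_moves:
  commands:
    - [[0,0.2,0],0,1]
    - [[0,0.2,0],0,0.5]
    - [[0,0.2,0],0,0.5]
    - [[0,0.2,0],0,0.5]
    - [[0,0.2,0],0,0.5]
    - [[0,0.2,0],0,0.5]
    - [[0,0.2,3],0,0.5]
    - [[0,0.2,7],0,0.5]
    - [[0,0.2,11],0,0.5]
    - [[0,0.2,15],0,0.5]
    - [[0,0.2,15],0,0.5]
    - [[0,0.2,15],0,0.5]

```text
clock: 15.78
tool_pos: [0.4853, 0.0531, 0.2251]
orientation: [179.8, 0.2, 166.5]
force: [0.3, 0.2, -0.5]
opening: 0.0437
gripper_force: 0.0
```

Run:
```python
from h import *
s=ctrl.snapshot("wrist"); o=ctrl.get_obs(); print(o["clock"],o["tool_pos"],o["force"],o["opening"])
save(s,"w4.png")
```

```text
15.8333 [0.4841793  0.05273929 0.22318139] [-0.5952715  -0.43133642 -0.76847336] 0.0440965768915172
```

View pics/w4.png

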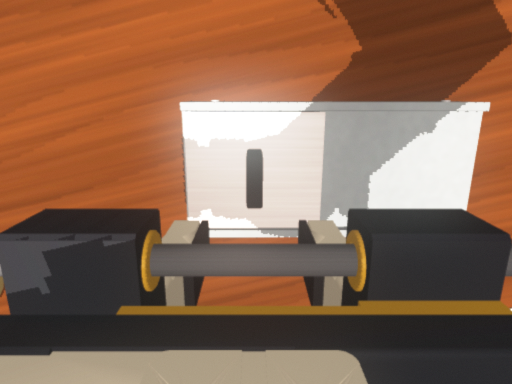

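The cover (187–323) is flush against the end wall at the left, the fin is at (255,178), and the gripper is clear.

```bash
python3 -c "
from plant import ctrl; print(ctrl.close_job())"
```

```text
the job is handed in; nothing more can be done
None
```

The long tooth was laid in the compartment and the cover slid shut to its stop, with the gripper clear and the short tooth never touched; the job is handed in, and no verdict came back.

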